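Turn the receiver chassis on edge and re-pin the service cradle

TASK

Turn the receiver chassis in the service cradle up on its edge for work on its underside: pull the T-handle pin out of the hub, lay it flat on the bench beside the stand and let go of it, then gently swing the cradle by the tie bar on its far side, up and towards the robot, until it stands upright against its stop. Then lock it there: pick the pin up again and push it back through the hub until it clicks home with its shoulder against the hub, let go, and leave the other things on the bench where they are.

Things in the scene. Friction and masses are not known exactly. Their poses are not given: they have to be found in the camera images.
- stand: Grey steel service stand, fixed to the bench. Two posts, 44 x 16 mm, 152 mm tall, at y = +156 and -156 mm, on a spine and two feet (200 mm along x, 36 wide, 14 high). Origin: on the bench midway between the posts; z up, x from the robot's side to the far side. The pivot axis runs along y at height 130 mm, x = 0. The hub and pin are at its +y end.
- cradle (a joint): Angle of the cradle with the chassis, rad. 0: level, valves up (start). Grows as the far tie bar rises and comes over towards the robot; stop at 1.59, underside facing away from the robot. The pin's holes line up at 0 and at 1.571 (within 0.03 they still take it). A friction pivot (about 0.25 N m) holds it wherever it is left; unpinned, 3 to 5 N at the bar turns it.
- tie_bar (a point): Middle of the far tie bar, the one to grip (stand y = -37 mm): round steel, 12 mm thick, parallel to the pivot (stand y), 97 mm from it, free over 170 mm; it can turn in the fingers. At angle 0 level with the pivot on the far (+x) side, at 1.57 right above it (227 mm up). The chassis (120 x 170 x 45 mm) ends 37 mm inside the bar; its valves rise 67 mm above the pivot, 60 mm inside the bar.
- hub_mouth (a point): Centre of the pin hole's mouth on the hub, a dark steel block 44 x 44 mm, 36 mm along the pivot, that turns with the cradle. Hub centre: on the pivot at stand (0, 124, 130) mm, 32 mm from the post, 70 mm from the end plate. The 11.8 mm hole goes right through hub and fixed trunnion (44 mm). Site z: out of the hole, up at angle 0, to the robot (stand -x) at 1.57; y: stand y; 22 mm from the pivot.
- pin: Steel detent pin, T-handle, 0.12 kg; starts home in the hub, handle up. Origin: centre of the shoulder, which meets the hub when home; z to the T-bar. Below: oiled 10 mm shank, groove, tapered nose that enters up to 3 mm off. Spring balls in the hub's far wall hold the groove: about 10 N frees it, about 8 N in the last 10 mm drives it home. Lying, it is level, axis 9 mm up.
- pin_boss (a point): On the pin's axis at mid-boss, 17 mm above the shoulder (pin z = +17 mm), near the centre of mass: the place to grip the lying pin across. The boss between shoulder and T-bar is round, 18 mm thick, 34 mm long; lying, it rests on the bench, shank clear.
- pin_tee (a point): Middle of the pin's T-bar (pin z = +43 mm). The T-bar is round, 18 mm thick and 56 mm long along the pin's y axis, with flat ends; at the start it is level, 195 mm above the bench, at any angle up to 30 degrees from the stand's y axis.
- pin_tip (a point): The pin's tip, 62 mm below the shoulder (pin z = -62 mm).
- parts_bin: Bystander: blue open parts bin, 160 x 105 x 80 mm. Origin under its centre.
- filter_box: Bystander: black box with white front and three knobs, 100 x 130 x 80 mm. Origin under its centre.
- screwdriver: Bystander: screwdriver lying on the bench, about 200 mm long along its x axis.
- tin: Bystander: round tin, 76 mm in diameter, 110 mm tall. Origin under its centre.
There are look-alikes about, which are no part of the job. Of the things that look like the pin, the middle-sized one is meant.

How it is judged:
By the outcome, as a careful person would: the job done as asked, in the order asked, and still so for the second after the job is handed in, with the robot touching nothing.
It also fails if it takes over 72 s, if anything falls off the work surface, if the arm or the gripper's body presses on something with over 40 N, if the wrist force passes 120 N, or if a joint passes its speed limit or range.

ROBOT

A 7-joint arm with a two-finger parallel gripper is mounted at the origin on the work surface. World frame = base frame: x ahead of the robot, y to its left, z up, the work surface at z = 0. Lengths are in m, angles in rad, forces in N, time in s.
With the tool pointing down it reaches from about 0.4 to 0.85 m from the base axis. Payload 6.9 kg.
Tool frame: the origin (TCP) lies midway between the tips of the shut fingers; the grasp point (between the pads) lies behind it (ctrl.pinch_z is the z of the grasp point in the tool frame, in m); z points along the fingers, y is the line along which they close (so a half turn about z gives the same grasp; the last joint's range is limited). The gripper opens to 85 mm and grips with 20 to 120 N. Pads are 22 mm wide; open, the fingers measure 114 mm over their backs; the gripper's body (76 mm by 85 mm) begins 54 mm behind the grasp point. The pads swing forward as they close: fully open they stand 13 mm farther back than shut.
Start: joints at [1.389, 0.507, -0.238, 1.5, 0.126, 1.149, -0.155], TCP at [0.177, -0.599, 0.231] pointing down, gripper open.
Joint ranges: [-3.08, 3.08], [-0.24, 2.05], [-1.43, 1.35], [0, 2.5], [-1.52, 4.66], [0.17, 1.96], [-2.89, 2.89]. Speed limits (rad/s): [2.39, 2.39, 3.14, 3.14, 3.14, 3.14, 3.14].

INTERFACE

Orientations are given as a unit quaternion [w, x, y, z].
In Python, from station import ctrl, get_state, vision, ticket, models gives the robot as it stands. Calls block until the motion is done:
- ctrl.movep(position, orientation): joint-space move of the TCP to a pose.
- ctrl.movel(position, frame=None, max_speed=0.15): straight line of the TCP; frame=None keeps the orientation; max_speed is the mean speed in m/s.
- ctrl.set_joints(angles): joint-space move.
- ctrl.ungrasp() and ctrl.close_gripper(force=None): open the fingers fully, or close them until they stop; force is the grip in N (None keeps the last).
- ctrl.pause(seconds).
- ctrl.ik(position, orientation): joint angles nearest the present ones, or None.
- get_state(): the state.
- vision.grab_frame(name): name is "side" or "top" or "wrist"; returns (picture, depth): 420x560x3 uint8, blue, green, red; 420x560 float32, m along the optical axis (not along the pixel's ray), 0 where there is no reading.
- vision.camera_info(name): a dict with "mtx" (3x3 intrinsics, pixels), "R" (3x3) and "t" (3): a world point X has camera coordinates R X + t; the wrist camera has in their place "hand_eye" (4x4, takes a point from camera to tool coordinates, whose origin is the TCP and whose axes are the flange's). Camera axes: x right, y down, z forward; pixel columns grow to the right and rows downward; lengths in m; the calibration is good to about 2 mm. A picture is of the moment at which its call begins: read the wrist's pose just before it. camera_info takes no time and is no camera call.
A pose or a line that the arm cannot do raises ctrl.Unreachable and nothing moves.
- ticket.close_job(): hands the job in; it is judged then, once.
Trained networks look in the newest picture that a camera, given by its name, has taken for a name from the list of things; names that differ only in an ending like _2 or _b are one class to them, and where a whole thing is asked for, a point or a joint stands for the part that bears it (a point fixed in the world has none). Each returns a list of dicts, best first, with "p" (0 to 1); they miss things now and then, are a little off and sometimes report something else, mostly with a low value. They report only what shows in the picture. A call takes as long as a camera call. They do not tell look-alikes from the thing itself.
- models.recognise(camera, target): "point" ([column, row] in pixels, amid what is visible of it).
- models.masks_of(camera, target): "mask" (420x560 bool, what is visible of it) and "point" ([column, row] in pixels, amid what is visible of it).
The state is a dict: "time": time; "qpos": joint angles; "qd": joint speeds; "tau": joint torques, N m; "tcp_pos": TCP position; "eef_rot": TCP orientation; "contact_force": force on the tool from outside, world axes, zero at the start; "wrist_torque": the same for the moment, N m; "width": finger opening in m; "gripper_force": force on a finger pad.
Only numpy, scipy, OpenCV 4.12 (cv2) and the standard library are available. Lean on these libraries where they do the work, as an engineer would, in place of code of your own. Each camera call takes 0.05 s, during which the arm holds its last target. There are 200 camera calls.

## Working session

There is one attempt and no reset: what is moved stays moved. The work goes in short steps, each a Python script; the robot and the scene stay as the last script left them, time stands still between calls to the robot, and variables do not carry over. Pictures are saved under pics/ and viewed, at most 10 in all, crops included, and the job is handed in when it is done.

```bash
ls; mkdir -p pics
python3 - <<'E'
from station import ctrl, get_state, vision, ticket, models
import cv2, numpy as np
s=get_state(); print({k:np.round(v,3) for k,v in s.items()}, ctrl.pinch_z)
ims=[]
for c in ("side","top"):
    im,d=vision.grab_frame(c); ims.append(im)
    np.save(f"pics/{c}0.npy",d); cv2.imwrite(f"pics/{c}0.png",im)
    i=vision.camera_info(c); print(c,np.round(i["mtx"],1).tolist(),np.round(-i["R"].T@i["t"],3),np.round(i["R"][2],2))
    for n in("pin","pin_tee","hub_mouth","tie_bar","stand","tin","parts_bin","filter_box","screwdriver"):
        for r in models.recognise(c,n)[:4]:
            u,v=map(int,r["point"]); z=d[v,u]; K=i["mtx"]
            X=i["R"].T@(np.linalg.inv(K)@[u,v,1]*z-i["t"]); print(n,round(r["p"],2),u,v,np.round(X,3))
print(vision.camera_info("wrist"))
E
```

```text
pics
{'time': np.float64(0.0), 'qpos': array([ 1.389,  0.508, -0.238,  1.501,  0.126,  1.149, -0.155]), 'qd': array([ 0.001, -0.001, -0.   , -0.   , -0.001,  0.001, -0.   ]), 'tau': array([ 0.0000e+00, -6.2059e+01, -2.1860e+00, -2.4965e+01,  1.3000e-02,
        1.2000e-02,  0.0000e+00]), 'tcp_pos': array([ 0.177, -0.599,  0.23 ]), 'eef_rot': array([-0.001,  0.99 ,  0.143, -0.   ]), 'contact_force': array([-0.003, -0.431,  0.098]), 'wrist_torque': array([ 0.023,  0.015, -0.033]), 'gripper_force': np.float64(0.0), 'width': np.float64(0.085)} -0.0187
side [[530.6, 0.0, 275.3], [0.0, 530.6, 219.5], [0.0, 0.0, 1.0]] [-0.136  0.617  1.349] [ 0.43 -0.44 -0.79]
pin 0.87 161 231 [0.808 0.163 0.022]
pin 0.71 228 238 [0.537 0.111 0.195]
pin 0.48 262 321 [0.369 0.156 0.007]
pin_tee 0.76 225 239 [0.538 0.121 0.199]
pin_tee 0.69 164 236 [0.787 0.167 0.02 ]
pin_tee 0.62 262 319 [ 0.377  0.148 -0.002]
pin_tee 0.25 277 232 [ 0.47  -0.008  0.17 ]
hub_mouth 0.9 277 233 [ 0.471 -0.009  0.163]
stand 0.74 355 180 [ 0.518 -0.438  0.006]
stand 0.68 266 241 [0.486 0.02  0.14 ]
tin 0.6 397 214 [ 0.295 -0.345 
[... 573 characters left out ...]
0.208]
tin 0.96 374 280 [ 0.313 -0.358  0.114]
parts_bin 0.85 383 217 [ 0.517 -0.421  0.002]
filter_box 0.8 310 126 [ 0.799 -0.184  0.078]
screwdriver 0.67 149 272 [0.346 0.318 0.03 ]
{'mtx': array([[378.54449559,   0.        , 283.62143307],
       [  0.        , 378.54449559, 208.54713732],
       [  0.        ,   0.        ,   1.        ]]), 'hand_eye': array([[ 2.26161546e-04, -9.55248602e-01, -2.95804087e-01,
         7.53290622e-02],
       [ 9.99999963e-01,  1.71901103e-04,  2.09440137e-04,
         4.96804896e-04],
       [-1.49218349e-04, -2.95804124e-01,  9.55248605e-01,
        -1.42726087e-01],
       [ 0.00000000e+00,  0.00000000e+00,  0.00000000e+00,
         1.00000000e+00]])}
```

Run:
```python
import cv2
a=cv2.imread("pics/top0.png")[90:330,110:430]; cv2.imwrite("pics/top0c.png",cv2.resize(a,None,fx=2.5,fy=2.5,interpolation=2))
a=cv2.imread("pics/side0.png")[130:400,130:450]; cv2.imwrite("pics/side0c.png",cv2.resize(a,(711,600),interpolation=2))
```

```text
(no output)
```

View pics/top0c.png

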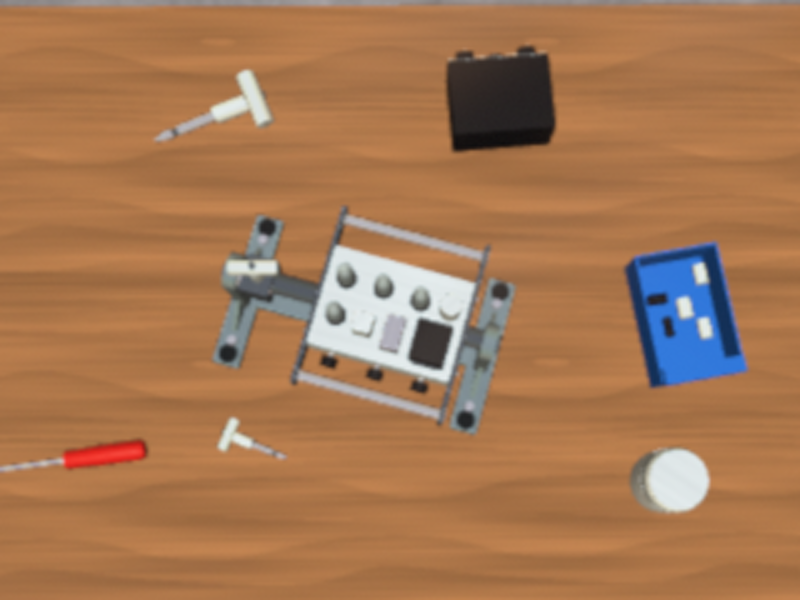

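View pics/side0c.png

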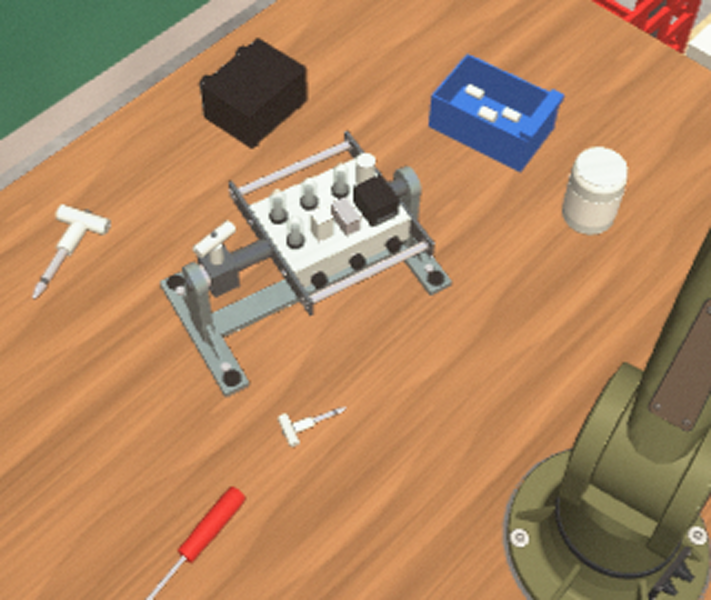

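Both pictures show the same layout. The real pin stands in the hub at top crop (252,268). The large look-alike lies at crop (240,105) and the small one at (245,437). The stand is yawed by about -15°, and the T-bar runs roughly along world y. Next I'll fit the stand pose from the depth clouds.

```bash
cat > h.py <<'E'
import numpy as np, cv2
from scipy.optimize import least_squares
from scipy.spatial.transform import Rotation as Ro
from station import ctrl, get_state, vision, ticket, models
def cloud(c,d,pose=None):
    i=vision.camera_info(c); v,u=np.nonzero(d>0); z=d[v,u]
    P=(np.linalg.inv(i["mtx"])@np.stack([u,v,np.ones(len(u))])*z).T
    if "R" in i: return (P-i["t"])@i["R"],u,v
    H=i["hand_eye"]; p,q=pose
    return q.apply(P@H[:3,:3].T+H[:3,3])+p,u,v
def wq(q): return Ro.from_quat(np.roll(q,-1))
def qw(R): return np.roll(R.as_quat(),1)
def frame(z,y):   # tool rotation from approach z and closing y
    z=np.array(z,float); z/=np.linalg.norm(z); y=np.array(y,float); y-=z*(y@z); y/=np.linalg.norm(y)
    return Ro.from_matrix(np.stack([np.cross(y,z),y,z],1))
def tcp(g,R): return np.array(g)-R.apply([0,0,ctrl.pinch_z])  # TCP for a grasp point
B=[((0,156,7),(100,18,7)),((0,-156,7),(100,18,7)),((0,156,76),(22,8,76)),((0,-156,76),(22,8,76)),
   ((0,124,130),(22,22,18)),((97,-37,130),(6,85,6)),((-97,-37,130),(6,85,6))]
B[4]=((0,124,130),(22,18,22))
def fit(P,x0=(0.5,-0.03,-0.26)):
    def res(x):
        Q=Ro.from_euler('z',-x[2]).apply(P-[x[0],x[1],0])*1000
        D=[]
        for c,h in B:
            q=np.abs(Q-c)-h
            D.append(np.abs(np.linalg.norm(np.maximum(q,0),axis=1)+np.minimum(q.max(1),0)))
        return np.minimum(np.min(D,0),12)
    r=least_squares(res,x0,loss='soft_l1',f_scale=2,x_scale=[.01,.01,.05],diff_step=1e-3)
    return r.x,np.median(res(r.x))
E
python3 - <<'E'
from h import *
for c in("side","top"):
    P,u,v=cloud(c,np.load(f"pics/{c}0.npy"))
    m=(P[:,2]>.009)&(np.hypot(P[:,0]-.5,P[:,1]+.03)<.23)&(P[:,2]<.23); Q=P[m]
    x,r=fit(Q); print(c,np.round(x,4),r,len(Q))
    S=Ro.from_euler('z',-x[2]).apply(Q-[x[0],x[1],0])*1000
    t=(S[:,2]>178)&(S[:,1]>80); T=Q[t]; w=np.linalg.svd(T[:,:2]-T[:,:2].mean(0))[2][0]
    print("tee",len(T),T.mean(0).round(4),T[:,2].max(), "dir",w)
    ch=(abs(S[:,0])<58)&(S[:,1]<40)&(S[:,1]>-115); print("chassis z hist",np.histogram(S[ch,2],bins=np.arange(90,210,8)))
    e=(S[:,1]<35)&(S[:,1]>-105)&(S[:,0]>75); print("bar",np.median(S[e&(S[:,2]>110)],0))
    print("hub world",Ro.from_euler('z',x[2]).apply([0,.124,.13])+[x[0],x[1],0])
E
```

```text
side [ 0.5102 -0.0074 -0.2782] 12.0 5628
tee 148 [0.5411 0.114  0.1971] 0.20692554504836416 dir [0.00748149 0.99997201]
chassis z hist (array([  2,   3,   7,  13,  11,  48, 679, 203, 136, 206, 290, 187, 110,
        23]), array([ 90,  98, 106, 114, 122, 130, 138, 146, 154, 162, 170, 178, 186,
       194, 202]))
bar [ 93.86505606 -34.69008544 131.48151937]
hub world [0.54429364 0.11180295 0.13      ]
top [ 0.5133 -0.0079 -0.2803] 12.0 5480
tee 135 [0.5456 0.1096 0.2031] 0.21081284220508154 dir [-0.02582113  0.99966658]
chassis z hist (array([  0,   0,   0,   0,   0,   1, 470, 858,  60,  44, 160, 257, 155,
        81]), array([ 90,  98, 106, 114, 122, 130, 138, 146, 154, 162, 170, 178, 186,
       194, 202]))
bar [ 95.68982537 -35.34891954 136.29073811]
hub world [0.54762652 0.11124161 0.13      ]
```

```bash
cat >> h.py <<'E'
YAW=-0.279; S0=np.array([.512,-.008,0]); RS=Ro.from_euler('z',YAW)
def st(p): return RS.apply(np.array(p)/1000)+S0      # stand mm -> world m
def sd(v): return RS.apply(v)
def at(p,R,e): return np.array(p)-R.apply([0,0,e])    # TCP so that tool point (0,0,e) is at p
def tilt(phi,s=1): # tool in stand xz plane; phi>0 points back to robot; closing in plane (s=+-1)
    a=np.radians(phi); return frame(sd([-np.sin(a),0,-np.cos(a)]),sd([s*np.cos(a),0,-s*np.sin(a)]))
E
python3 - <<'E'
from h import *
def t(n,p,R):
    q=ctrl.ik(p,qw(R)); print(n,np.round(p,3),None if q is None else np.round(q,2))
pin=np.array([.546,.111,.171]); a=np.radians(6)
for s in(1,-1):
    R=frame([np.cos(a),0,-np.sin(a)],[0,s,0])
    t(f"grasp{s}",at(pin,R,-.008),R); t("pre",at(pin-[.12,0,0],R,-.008),R); t("lift",at(pin+[0,0,.08],R,-.008),R)
    R=frame([-np.sin(a),0,-np.cos(a)],[0,s,0]); t("lay",at([.56,.25,.010],R,-.008),R)
    for ph in(40,30,20): R=tilt(ph,s); t(f"bar0 {ph}",at(st([97,-37,130]),R,-.012),R); t("  above",at(st([97,-37,130]),R,.09),R)
    for ph in(30,0,-30): R=tilt(ph,s); t(f"bar90 {ph}",at(st([0,-37,227]),R,-.012),R)
    R=frame([0,0,-1],s*sd([0,1,0])); t("ins",at(st([-39,124,130]),R,-.01),R);t("pre",at(st([-119,124,130]),R,-.01),R)
E
```

```text
grasp1 [0.554 0.111 0.17 ] None
pre [0.434 0.111 0.17 ] None
lift [0.554 0.111 0.25 ] None
lay [0.559 0.25  0.002] [ 0.02  0.91 -0.83  1.67  0.7   0.98  0.5 ]
bar0 40 [ 0.588 -0.068  0.121] [ 0.33  1.01 -0.5   1.06  0.19  1.82 -0.4 ]
  above [ 0.651 -0.086  0.199] None
bar0 30 [ 0.589 -0.069  0.12 ] [ 0.37  0.91 -0.54  1.22  0.23  1.61 -0.43]
  above [ 0.638 -0.083  0.208] [ 0.32  0.93 -0.54  0.91  0.23  1.89 -0.39]
bar0 20 [ 0.591 -0.069  0.119] [ 0.44  0.82 -0.65  1.39  0.33  1.4  -0.51]
  above [ 0.625 -0.079  0.215] [ 0.39  0.79 -0.6   1.15  0.27  1.64 -0.44]
bar90 30 [ 0.496 -0.042  0.217] [ 0.45  0.69 -0.66  1.44  0.18  1.61 -0.5 ]
bar90 0 [ 0.502 -0.044  0.215] [ 0.58  0.41 -0.78  1.83  0.33  1.03 -0.6 ]
bar90 -30 [ 0.508 -0.045  0.217] [ 0.62  0.2  -0.84  2.27  1.01  0.43 -1.32]
ins [0.509 0.122 0.12 ] [ 0.34  0.64 -0.99  1.91  0.65  0.96  0.33]
pre [0.432 0.144 0.12 ] [ 0.42  0.67 -1.27  2.08  0.78  1.    0.03]
grasp-1 [0.554 0.111 0.17 ] None
pre [0.434 0.111 0.17 ] None
lift [0.554 0.111 0.25 ] None
lay [0.559 0.25  0.002] [-0.2   0.8  -0.4   1.68  0.32  0.82 -2.3 ]
bar0 40 [ 0.588 -0.068  0.121] [ 0.5   1.14 -1.03  1.05  0.49  1.93  2.46]
  above [ 0.651 -0.086  0.199] None
bar0 30 [ 0.589 -0.069  0.12 ] [ 0.59  1.12 -1.23  1.22  0.65  1.81  2.33]
  above [ 0.638 -0.083  0.208] [ 0.41  0.98 -0.83  0.9   0.41  1.94  2.62]
bar0 20 [ 0.591 -0.069  0.119] [ 0.64  1.03 -1.23  1.38  0.7   1.61  2.3 ]
  above [ 0.625 -0.079  0.215] [ 0.58  0.96 -1.23  1.14  0.65  1.81  2.39]
bar90 30 [ 0.496 -0.042  0.217] [ 0.67  0.89 -1.23  1.44  0.44  1.74  2.29]
bar90 0 [ 0.502 -0.044  0.215] [ 0.82  0.56 -1.22  1.83  0.57  1.17  2.26]
bar90 -30 [ 0.508 -0.045  0.217] [ 0.89  0.29 -1.22  2.27  1.15  0.59  1.67]
ins [0.509 0.122 0.12 ] [ 0.06  0.51 -0.51  1.92  0.34  0.8  -2.48]
pre [0.432 0.144 0.12 ] [ 0.11  0.45 -0.69  2.08  0.42  0.75 -2.69]
```

Run:
```python
from h import *
pin=np.array([.546,.111,.171])
for az in range(-180,180,30):
  o=[]
  for th in(0,15,30,45,60):
    a=np.radians(th);b=np.radians(az); f=np.array([np.cos(b),np.sin(b),0]); c=np.array([-np.sin(b),np.cos(b),0])
    r=""
    for s in(1,-1):
      R=frame(np.cos(a)*f-[0,0,np.sin(a)],s*c)
      q=ctrl.ik(at(pin,R,-.008),qw(R)); q2=ctrl.ik(at(pin+[0,0,.08],R,-.008),qw(R))
      R=frame(-np.sin(a)*f-[0,0,np.cos(a)],s*c)
      L=sum(ctrl.ik(at(p,R,-.008),qw(R)) is not None for p in([.56,.25,.010],[.45,-.25,.01],[.5,.27,.01]))
      r+=("g" if q is not None else "-")+("l" if q2 is not None else "-")+str(L)+" "
    o.append(r)
  print(az,o)
```

```text
-180 ['--3 --3 ', '--3 --3 ', '--3 --3 ', 'g-2 g-2 ', 'gl1 gl1 ']
-150 ['--3 --3 ', '--3 --3 ', '--3 --3 ', 'g-2 g-2 ', 'gl1 gl1 ']
-120 ['--3 --3 ', 'gl3 gl3 ', 'gl3 gl3 ', 'gl3 gl3 ', 'gl2 gl2 ']
-90 ['gl3 gl3 ', 'gl3 gl3 ', 'gl3 gl3 ', 'gl3 gl3 ', 'gl3 gl3 ']
-60 ['gl3 gl3 ', 'gl3 gl3 ', 'gl3 gl3 ', 'gl3 gl3 ', 'gl3 gl3 ']
-30 ['gl3 gl3 ', 'gl3 gl3 ', 'gl3 gl3 ', 'gl3 gl3 ', 'gl3 gl3 ']
0 ['--3 --3 ', '--3 --3 ', '--3 --3 ', 'gl3 gl3 ', 'gl2 gl2 ']
30 ['--3 --3 ', '--3 --3 ', '--3 --3 ', 'gl3 gl3 ', 'gl1 gl1 ']
60 ['gl3 gl3 ', 'gl3 gl3 ', 'gl3 gl3 ', 'gl3 gl3 ', 'gl3 gl3 ']
90 ['gl3 gl3 ', 'gl3 gl3 ', 'gl3 gl3 ', 'gl3 gl3 ', 'gl3 gl3 ']
120 ['gl3 gl3 ', 'gl3 gl3 ', 'gl3 gl3 ', 'gl2 gl2 ', 'gl2 gl2 ']
150 ['--3 --3 ', '--3 --3 ', 'gl2 gl2 ', 'gl2 gl2 ', 'gl2 gl2 ']
```

Run:
```python
from h import *
pin=np.array([.546,.111,.171])
for az in (-30,-26,-22,-18,-14,-10,-5,0):
  for th in(0,10,20,30,40):
    a=np.radians(th);b=np.radians(az); f=np.array([np.cos(b),np.sin(b),0]); c=np.array([-np.sin(b),np.cos(b),0])
    for s in(1,-1):
      R=frame(np.cos(a)*f-[0,0,np.sin(a)],s*c); q0=ctrl.ik(at(pin,R,-.008),qw(R))
      if q0 is None: continue
      print(az,th,s,np.round(q0,2), [ctrl.ik(at(p,R,-.008),qw(R)) is not None for p in(pin-.12*f,pin+[0,0,.08])])
```

```text
-30 0 1 [-0.78  1.06 -0.24  2.43  1.65  1.81 -1.88] [True, True]
-30 0 -1 [-0.78  1.06 -0.24  2.43  1.65  1.81  1.27] [True, True]
-30 10 1 [-0.52  0.97 -0.63  2.44  1.66  1.92 -1.68] [True, True]
-30 10 -1 [-0.52  0.97 -0.63  2.44  1.66  1.92  1.47] [True, True]
-30 20 1 [-0.36  0.87 -0.83  2.42  1.65  1.82 -1.48] [True, True]
-30 20 -1 [-0.36  0.87 -0.83  2.42  1.65  1.82  1.66] [True, True]
-30 30 1 [-0.17  0.79 -1.02  2.38  1.62  1.69 -1.28] [True, True]
-30 30 -1 [-0.52  0.62 -0.44  2.38  1.67  1.27  1.81] [True, True]
-30 40 1 [ 0.02  0.76 -1.21  2.31  1.56  1.58 -1.07] [True, True]
-30 40 -1 [-0.7   0.48 -0.04  2.32  1.58  0.83  2.03] [True, True]
-26 0 1 [-0.77  1.08 -0.24  2.49  1.71  1.85 -1.94] [False, False]
-26 0 -1 [-0.77  1.08 -0.24  2.49  1.71  1.85  1.2 ] [False, False]
-26 20 1 [-0.35  0.87 -0.83  2.48  1.72  1.82 -1.5 ] [False, True]
-26 20 -1 [-0.35  0.87 -0.83  2.48  1.72  1.82  1.64] [False, True]
-26 30 1 [-0.17  0.77 -1.    2.43  1.68  1.64 -1.28] [False, True]
-26 30 -1 [-0.5   0.61 -0.44  2.43  1.75  1.26  1.78] [False, True]
-26 40 1 [ 0.05  0.75 -1.23  2.35  1.61  1.55 -1.05] [True, True]
-26 40 -1 [-0.68  0.47 -0.04  2.36  1.69  0.81  1.99] [True, True]
-22 30 1 [-0.05  0.88 -1.23  2.48  1.71  1.83 -1.23] [False, True]
-22 30 -1 [-0.48  0.6  -0.44  2.48  1.84  1.25  1.76] [False, True]
-22 40 1 [ 0.08  0.73 -1.23  2.39  1.66  1.5  -1.02] [False, True]
-22 40 -1 [-0.66  0.46 -0.04  2.4   1.81  0.78  1.95] [False, True]
-18 40 1 [ 0.11  0.71 -1.23  2.42  1.72  1.45 -1.  ] [False, True]
-18 40 -1 [-0.63  0.44 -0.04  2.43  1.94  0.77  1.9 ] [False, True]
-14 40 1 [ 0.14  0.7  -1.23  2.46  1.78  1.4  -0.97] [False, True]
-14 40 -1 [-0.6   0.43 -0.04  2.47  2.07  0.75  1.86] [False, True]
-10 40 1 [ 0.18  0.68 -1.23  2.49  1.85  1.35 -0.94] [False, True]
-10 40 -1 [-0.42  0.43 -0.24  2.5   2.13  0.81  1.89] [False, True]
```

```bash
cat >> h.py <<'E'
def tool_down(az): # closing direction azimuth, deg
    b=np.radians(az); return frame([0,0,-1],[np.cos(b),np.sin(b),0])
def wlook(name):
    s=get_state(); im,d=vision.grab_frame("wrist"); cv2.imwrite(f"pics/{name}.png",im)
    return im,*cloud("wrist",d,(np.array(s["tcp_pos"]),wq(s["eef_rot"])))
def rep(n=""):
    s=get_state(); print(n,"t",round(float(s["time"]),1),"tcp",np.round(s["tcp_pos"],4),"F",np.round(s["contact_force"],1),"w",round(float(s["width"]),4),"g",round(float(s["gripper_force"]),1),"q",np.round(s["qpos"],2))
E
python3 - <<'E'
from h import *
for az in(0,180):
    print(az,[None if (q:=ctrl.ik([.546,.111,.30],qw(tool_down(az+d)))) is None else np.round(q,2) for d in(0,-36)])
az=0 if abs(ctrl.ik([.546,.111,.30],qw(tool_down(0)))[6])<2 else 180
ctrl.movep([.546,.111,.30],qw(tool_down(az))); rep(az)
im,P,u,v=wlook("w1"); np.save("pics/w1.npy",P)
m=(P[:,2]>.185)&(np.hypot(P[:,0]-.546,P[:,1]-.111)<.045); T=P[m]
w=np.linalg.svd(T[:,:2]-T[:,:2].mean(0))[2][0]; print(len(T),T.mean(0),T.min(0),T.max(0),w)
top=T[T[:,2]>.2]; print(top.mean(0),top.min(0),top.max(0))
Q=P[(P[:,2]>.009)&(P[:,2]<.18)&(np.hypot(P[:,0]-.5,P[:,1]+.03)<.25)]
print(fit(Q,(.512,-.008,-.279)))
rep()
E
```

```text
0 [array([ 0.43,  0.52, -1.12,  1.56,  0.47,  1.36, -0.73]), array([ 0.45,  0.54, -1.16,  1.56,  0.5 ,  1.38, -1.38])]
180 [array([ 0.47,  0.56, -1.22,  1.56,  0.53,  1.4 ,  2.35]), array([ 0.47,  0.56, -1.22,  1.56,  0.53,  1.4 ,  1.72])]
0 t 3.8 tcp [0.5463 0.1099 0.2997] F [-0.2 -0.5 -0.2] w 0.0852 g 0.0 q [ 0.43  0.52 -1.12  1.56  0.47  1.36 -0.73]
20920 [0.54545123 0.11957345 0.34900825] [0.50136656 0.08189092 0.18781292] [0.59089188 0.13814421 0.38789271] [9.99999992e-01 1.29711617e-04]
[0.54547844 0.11963228 0.35205794] [0.50136656 0.08189092 0.20000533] [0.59089188 0.13808012 0.38789271]
(array([ 0.51096846, -0.00720411, -0.27820787]), np.float64(12.0))
 t 3.9 tcp [0.5463 0.11   0.2998] F [ 0.   0.2 -0.3] w 0.0856 g 0.0 q [ 0.43  0.52 -1.12  1.56  0.47  1.36 -0.73]
```

View pics/w1.png

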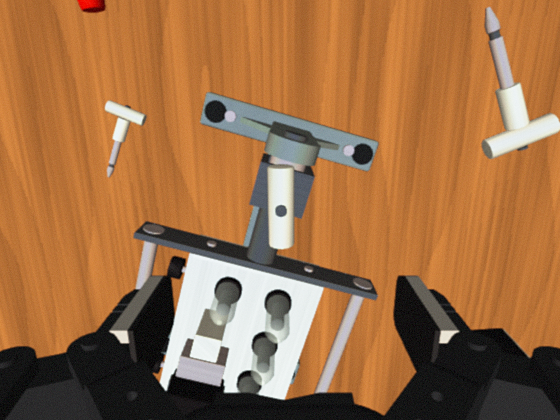

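The T-bar runs from (281,168) to (283,248), and the dark dot at (281,211) is its centre. The hub sits below it and the fingers frame the view. I'll take the tee from points between z 0.185 and 0.215.

Run:
```python
from h import *
P=np.load("pics/w1.npy")
for lo in(.190,.197):
    T=P[(P[:,2]>lo)&(P[:,2]<.212)&(np.hypot(P[:,0]-.546,P[:,1]-.111)<.05)&(abs(P[:,0]-.546)<.02)]
    w=np.linalg.svd(T[:,:2]-T[:,:2].mean(0))[2][0]; mid=(T.min(0)+T.max(0))/2
    print(len(T),T.mean(0),T.min(0),T.max(0),mid,w)
for k in ((.511,-.0072,-.2782),):
    R=Ro.from_euler('z',k[2]); print("hub",R.apply([0,.124,0])+[k[0],k[1],0])
Q=Ro.from_euler('z',.2785).apply(P-[.511,-.0072,0])*1000
b=Q[(Q[:,2]>115)&(Q[:,2]<145)&(Q[:,1]>-110)&(Q[:,1]<40)]
for sx in(1,-1):
    c=b[(b[:,0]*sx>80)&(b[:,0]*sx<112)]; print("bar",len(c),np.median(c,0),np.percentile(c,[5,95],axis=0).tolist(), np.polyfit(c[:,1],c[:,0],1) if len(c)>9 else "")
for n,c in(("top",0),("post+",156)):
    c=Q[(Q[:,2]>146)&(Q[:,2]<158)&(Q[:,1]>140)&(Q[:,1]<175)&(abs(Q[:,0])<35)]
print("post",c.mean(0),c.min(0),c.max(0))
c=Q[(Q[:,2]>10)&(Q[:,2]<18)&(Q[:,1]>120)&(Q[:,1]<200)&(abs(Q[:,0])<125)]; print("foot",c.min(0),c.max(0),np.percentile(c,[2,98],axis=0))
```

```text
2145 [0.54415832 0.1122023  0.20197411] [0.53511328 0.08189092 0.19026565] [0.55275294 0.13814421 0.20801264] [0.54393311 0.11001756 0.19913914] [ 0.00743553 -0.99997236]
2024 [0.54421019 0.11157139 0.20235965] [0.53533743 0.08189092 0.19701903] [0.55275294 0.13814421 0.20801264] [0.54404518 0.11001756 0.20251583] [ 0.00815568 -0.99996674]
hub [0.54505354 0.11203236 0.        ]
bar 1310 [ 94.43652625 -13.12445857 135.03856985] [[90.60625752809419, -67.08568081448881, 130.6443524782454], [100.60639513312931, 34.71041730151208, 136.7506058770413]] [4.05275888e-03 9.49356834e+01]
bar 563 [-96.76217298  20.37160254 135.29937379] [[-102.07521302830736, -1.3562557388355565, 131.80978367493438], [-91.65080246731839, 37.99691318829968, 136.7924782045895]] [ 6.12605178e-02 -9.79710927e+01]
post [ -0.53820243 153.95676062 150.16631417] [-16.24893666 140.12417768 146.01129058] [ 15.75028194 161.84327865 153.52646875]
foot [-100.27795973  124.19923789   10.01768211] [ 99.62689611 171.83028033  17.99895629] [[-96.81525783 136.7909604   11.57262667]
 [ 95.65375454 171.30686326  17.22397932]]
```

```bash
sed -i 's/^YAW=.*/YAW=-0.2785; S0=np.array([.5105,-.008,0]); RS=Ro.from_euler("z",YAW)/' h.py
cat >> h.py <<'E'
PIN=np.array([.5442,.1112,.171])
def hz(az,th=0,s=1):
    a,b=np.radians(th),np.radians(az); f=np.array([np.cos(b),np.sin(b),0])
    return f,frame(np.cos(a)*f-[0,0,np.sin(a)],s*np.array([-np.sin(b),np.cos(b),0]))
E
python3 - <<'E'
from h import *
ctrl.movel([*PIN[:2],.181],max_speed=.12)
ctrl.close_gripper(30); rep("closed")
for d in(-12,-24,-36): ctrl.movel([*PIN[:2],.181],qw(tool_down(d)))
rep("twisted")
ctrl.ungrasp(); ctrl.movel([*PIN[:2],.34],max_speed=.3); rep("up")
for az in(-36,-40):
  for s in(1,-1):
    for th in(0,4):
      f,R=hz(az,th,s)
      print(az,s,th,[None if (q:=ctrl.ik(at(p,R,-.008),qw(R))) is None else np.round(q,2) for p in(PIN-.12*f+[0,0,.12],PIN-.12*f,PIN,PIN+[0,0,.08])])
im,P,u,v=wlook("w2")
T=P[(P[:,2]>.19)&(P[:,2]<.212)&(np.hypot(P[:,0]-.546,P[:,1]-.111)<.04)]
w=np.linalg.svd(T[:,:2]-T[:,:2].mean(0))[2][0]; print(T.mean(0),(T.min(0)+T.max(0))/2,np.degrees(np.arctan2(w[1],w[0])))
E
```

```text
closed t 5.6 tcp [0.5443 0.1112 0.1812] F [0.3 0.  1.9] w 0.0168 g 29.6 q [ 0.39  0.62 -1.05  1.75  0.59  1.12 -0.85]
twisted t 6.7 tcp [0.5444 0.1114 0.1812] F [ 0.4 -0.5  4.7] w 0.0168 g 29.8 q [ 0.31  0.56 -0.87  1.76  0.48  1.06 -1.36]
up t 8.1 tcp [0.5441 0.1111 0.3401] F [0.5 0.8 0.5] w 0.0855 g 0.0 q [ 0.35  0.43 -0.94  1.48  0.35  1.4  -1.23]
-36 1 0 [array([-0.89,  0.78, -0.51,  2.32,  1.26,  1.94, -1.58]), array([-0.93,  1.06, -0.46,  2.31,  1.27,  1.91, -1.85]), array([-0.65,  1.06, -0.44,  2.33,  1.56,  1.95, -1.78]), array([-0.66,  0.87, -0.44,  2.35,  1.55,  1.9 , -1.6 ])]
-36 1 4 [array([-0.88,  0.73, -0.53,  2.31,  1.26,  1.88, -1.52]), array([-0.9 ,  1.01, -0.49,  2.32,  1.28,  1.87, -1.8 ]), array([-0.62,  1.02, -0.49,  2.34,  1.57,  1.92, -1.72]), array([-0.56,  0.84, -0.59,  2.35,  1.55,  1.93, -1.54])]
-36 -1 0 [array([-0.94,  0.77, -0.44,  2.32,  1.26,  1.89,  1.58]), array([-0.94,  1.06, -0.44,  2.31,  1.27,  1.89,  1.3 ]), array([-1.57,  1.49,  1.14,  2.35,  1.78,  0.4 ,  1.14]), array([-1.56,  1.25,  1.14,  2.36,  1.74,  0.54,  1.36])]
-36 -1 4 [array([-0.81,
[... 574 characters left out ...]
, -1.74]), array([-0.61,  1.01, -0.5 ,  2.28,  1.52,  1.92, -1.68]), array([-0.55,  0.84, -0.59,  2.28,  1.5 ,  1.94, -1.5 ])]
-40 -1 0 [array([-0.92,  0.78, -0.44,  2.23,  1.24,  1.91,  1.63]), array([-0.92,  1.05, -0.44,  2.23,  1.25,  1.9 ,  1.37]), array([-0.65,  1.05, -0.44,  2.27,  1.51,  1.94,  1.42]), array([-0.66,  0.87, -0.44,  2.29,  1.5 ,  1.9 ,  1.58])]
-40 -1 4 [array([-0.92,  0.72, -0.44,  2.23,  1.24,  1.85,  1.69]), array([-0.92,  0.99, -0.44,  2.23,  1.25,  1.83,  1.42]), array([-0.65,  1.  , -0.44,  2.28,  1.52,  1.86,  1.47]), array([-0.65,  0.81, -0.44,  2.28,  1.5 ,  1.82,  1.64])]
[0.54497516 0.11181494 0.20189656] [0.54410884 0.11050186 0.19880759] -124.71319780547483
```

Run:
```python
from h import *
f,R=hz(-36,3,1); q=qw(R)
ctrl.movep(at(PIN-.12*f+[0,0,.12],R,-.008),q); rep("via")
ctrl.movel(at(PIN-.12*f,R,-.008),max_speed=.2); rep("pre")
ctrl.movel(at(PIN,R,-.008),max_speed=.12); rep("in")
ctrl.close_gripper(70); rep("closed")
im,d=vision.grab_frame("side"); cv2.imwrite("pics/s3.png",cv2.resize(im[130:400,130:450],(711,600)))
```

```text
via t 9.6 tcp [0.4538 0.1762 0.2904] F [-0.8 -0.4  0.5] w 0.0854 g 0.0 q [-0.88  0.74 -0.53  2.31  1.26  1.9  -1.53]
pre t 10.3 tcp [0.4538 0.1765 0.1713] F [ 0.1 -0.8  0.4] w 0.0853 g 0.0 q [-0.92  1.02 -0.46  2.32  1.28  1.86 -1.81]
in t 11.5 tcp [0.5504 0.1071 0.1705] F [0.1 0.4 0.1] w 0.0853 g 0.0 q [-0.7   1.01 -0.37  2.34  1.57  1.83 -1.74]
closed t 12.1 tcp [0.5507 0.1065 0.1706] F [-0.2  0.7 -0.5] w 0.0154 g 69.0 q [-0.7   1.01 -0.37  2.34  1.57  1.83 -1.74]
```

View pics/s3.png

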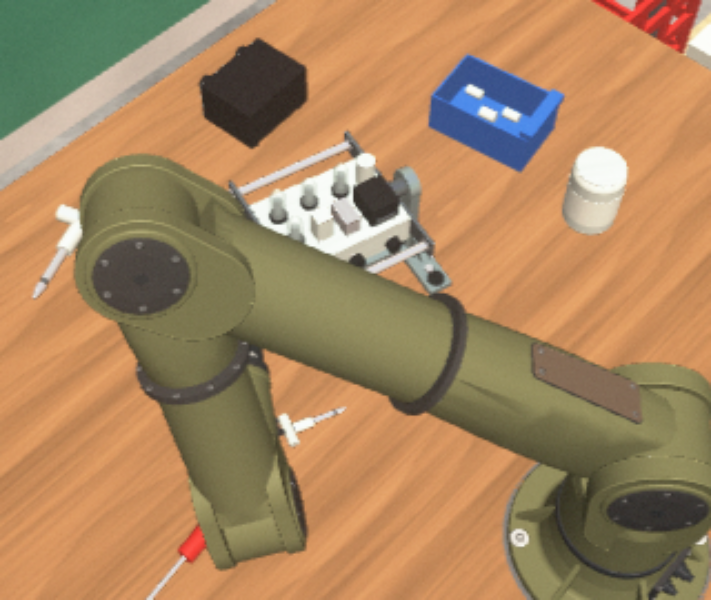

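The pin is clamped: width 15.4 mm, consistent with pad squash at 70 N. The arm hides the hub in this view, but nothing else has moved. Now I'll pull it out.

Run:
```python
from h import *
s=get_state(); p=np.array(s["tcp_pos"])
ctrl.movel(p+[0,0,.02],max_speed=.04); rep("20mm")
ctrl.movel(p+[0,0,.10],max_speed=.15); rep("up")
for az in (-36,-20,-50,-70):
  for s in (1,):
   for L in ([.56,.25],[.53,.26],[.50,.25]):
    b=np.radians(az); f=np.array([np.cos(b),np.sin(b),0]); a=np.radians(3)
    R=frame(-np.sin(a)*f-[0,0,np.cos(a)],s*np.array([-np.sin(b),np.cos(b),0]))
    print(az,L,[None if (q:=ctrl.ik(at([*L,z],R,-.008),qw(R))) is None else np.round(q,2) for z in(.15,.011)])
```

```text
20mm t 12.8 tcp [0.5507 0.1065 0.1909] F [-0.4  0.4 -2.1] w 0.0157 g 69.1 q [-0.69  0.96 -0.38  2.35  1.56  1.83 -1.7 ]
up t 13.5 tcp [0.5506 0.1064 0.2701] F [-0.3 -0.8 -1.8] w 0.0155 g 69.1 q [-0.67  0.77 -0.41  2.35  1.55  1.8  -1.51]
-36 [0.56, 0.25] [array([ 0.01,  0.67, -0.77,  1.63,  0.46,  1.06,  0.07]), array([ 0.07,  0.91, -0.9 ,  1.74,  0.81,  0.93, -0.22])]
-36 [0.53, 0.26] [array([-0.  ,  0.64, -0.78,  1.69,  0.45,  1.03,  0.02]), array([ 0.05,  0.89, -0.91,  1.81,  0.82,  0.89, -0.29])]
-36 [0.5, 0.25] [array([ 0.  ,  0.59, -0.77,  1.77,  0.43,  0.97,  0.02]), array([ 0.06,  0.87, -0.92,  1.9 ,  0.85,  0.85, -0.36])]
-20 [0.56, 0.25] [array([-0.02,  0.67, -0.72,  1.61,  0.43,  1.07,  0.36]), array([ 0.1 ,  0.95, -0.98,  1.73,  0.87,  1.  ,  0.  ])]
-20 [0.53, 0.26] [array([-0.03,  0.64, -0.74,  1.68,  0.43,  1.03,  0.32]), array([ 0.07,  0.93, -0.98,  1.8 ,  0.88,  0.96, -0.06])]
-20 [0.5, 0.25] [array([-0.04,  0.58, -0.7 ,  1.76,  0.39,  0.98,  0.33]), array([ 0.08,  0.9 , -0.98,  1.89,  0.89,  0.91, -0.11])]
-50 [0.56, 0.25] [array([ 0.01,  0.67, -0.76,  1.64,  0.45,  1.04, -0.18]), array([ 0.06,  0.89, -0.86,  1.76,  0.78,  0.89, -0.45])]
-50 [0.53, 0.26] [array([-0.  ,  0.63, -0.77,  1.7 ,  0.45,  1.  , -0.22]), array([ 0.04,  0.87, -0.87,  1.82,  0.81,  0.85, -0.52])]
-50 [0.5, 0.25] [array([ 0.01,  0.59, -0.77,  1.79,  0.43,  0.96, -0.23]), array([ 0.05,  0.85, -0.89,  1.91,  0.83,  0.81, -0.58])]
-70 [0.56, 0.25] [array([ 0.01,  0.65, -0.75,  1.65,  0.45,  1.01, -0.52]), array([ 0.05,  0.87, -0.83,  1.77,  0.77,  0.84, -0.79])]
-70 [0.53, 0.26] [array([-0.01,  0.62, -0.76,  1.72,  0.44,  0.97, -0.56]), array([ 0.02,  0.85, -0.83,  1.84,  0.79,  0.81, -0.86])]
-70 [0.5, 0.25] [array([ 0.01,  0.58, -0.76,  1.8 ,  0.42,  0.93, -0.57]), array([ 0.03,  0.82, -0.83,  1.93,  0.81,  0.76, -0.91])]
```

Run:
```python
from h import *
b=np.radians(-36); f=np.array([np.cos(b),np.sin(b),0]); a=np.radians(3)
R=frame(-np.sin(a)*f-[0,0,np.cos(a)],np.array([-np.sin(b),np.cos(b),0])); L=[.56,.26]
ctrl.movep(at([*L,.20],R,-.008),qw(R)); rep("over")
ctrl.movel(at([*L,.03],R,-.008),max_speed=.2)
for z in (.016,.013,.0115,.0100,.009):
    ctrl.movel(at([*L,z],R,-.008),max_speed=.03); F=get_state()["contact_force"]; rep(z)
    if F[2]>2.5: break
ctrl.pause(.2)
im,d=vision.grab_frame("side"); cv2.imwrite("pics/s4.png",cv2.resize(im[130:330,100:330],None,fx=3,fy=3))
```

```text
over t 14.9 tcp [0.5582 0.2596 0.1904] F [-0.8 -0.3 -0.9] w 0.0142 g 92.1 q [-0.04  0.61 -0.7   1.55  0.36  1.15  0.13]
0.016 t 16.6 tcp [0.5602 0.2598 0.0088] F [-0.8 -2.1  7. ] w 0.014 g 95.6 q [-0.1   0.81 -0.59  1.73  0.53  0.79  0.01]
```

View pics/s4.png

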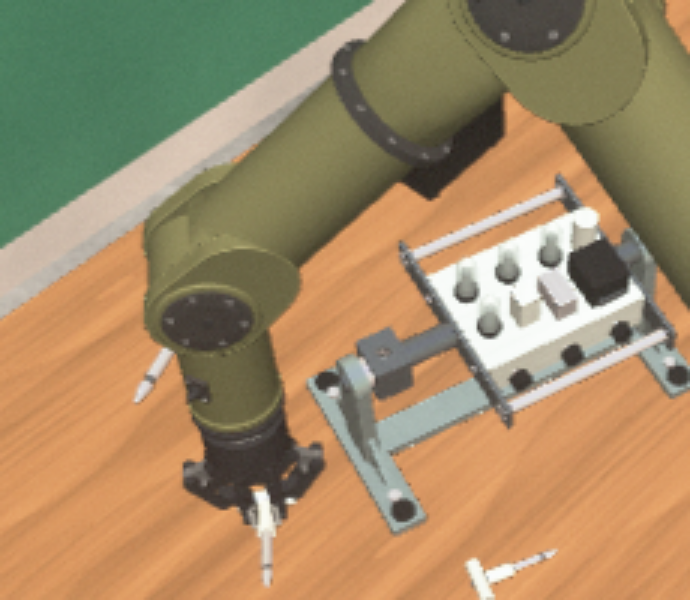

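The pin is held with its tip towards the robot at (267,580), and the hub's hole at (380,350) is empty. Contact came about 6 mm early, so I'll check with the wrist camera.

Run:
```python
from h import *
im,P,u,v=wlook("w5"); np.save("pics/w5.npy",P); rep()
```

```text
t 16.9 tcp [0.5602 0.2598 0.0089] F [-2.1 -3.3  6.7] w 0.0142 g 95.5 q [-0.1   0.81 -0.59  1.73  0.53  0.79  0.01]
```

View pics/w5.png

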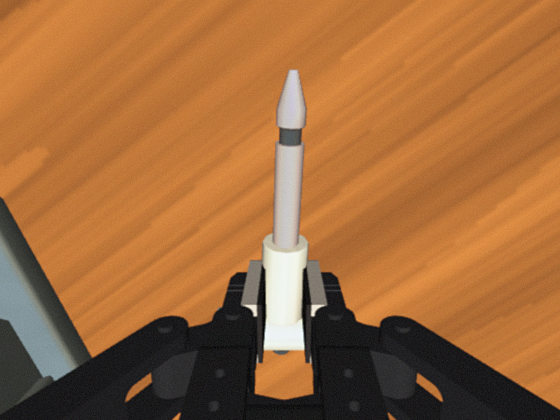

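Run:
```python
from h import *
P=np.load("pics/w5.npy"); 
b=np.radians(-36); f=np.array([np.cos(b),np.sin(b),0]); c=np.array([-f[1],f[0],0])
D=P-[.56,.26,0]; a=D@f; l=D@c
for k in range(-100,50,8):
    m=(a>k/1000)&(a<(k+8)/1000)&(abs(l)<.014)&(P[:,2]>.004)&(P[:,2]<.05)
    if m.sum()>15: 
        t=np.percentile(P[m,2],95); n=m&(P[:,2]>t-.003); print(k,m.sum(),"top",round(t*1e3,1),"lat",np.round(np.percentile(l[m],[3,50,97])*1e3,1))
```

```text
-84 205 top 31.0 lat [0.  2.2 4.4]
-76 644 top 31.6 lat [-2.2  2.1  6.1]
-68 684 top 31.4 lat [-2.6  1.7  6.2]
-60 656 top 29.5 lat [-3.   1.4  5.9]
-52 642 top 28.5 lat [-3.4  1.1  5.8]
-44 593 top 27.0 lat [-3.8  0.7  5.4]
-36 552 top 25.6 lat [-4.1  0.4  5.2]
-28 564 top 24.2 lat [-6.4  0.1  5. ]
-20 1085 top 26.0 lat [-8.3  0.1  8. ]
-12 2727 top 46.9 lat [-13.4  -0.3  12.6]
-4 1063 top 47.3 lat [-9.1 -0.7  8.1]
4 987 top 46.4 lat [-8.9 -0.3  8. ]
12 640 top 45.1 lat [-8.  -0.5  7. ]
20 597 top 19.5 lat [-8.1 -0.7  7.1]
28 88 top 16.8 lat [-5.1 -1.2  6.6]
```

The pin is pitched about 9.4° in the grip, T low and tip high. I'll tilt the tool to compensate, then set it down.

Run:
```python
from h import *
b=np.radians(-36); f=np.array([np.cos(b),np.sin(b),0]); a=np.radians(3-9.4)
R=frame(-np.sin(a)*f-[0,0,np.cos(a)],np.array([-np.sin(b),np.cos(b),0])); L=[.56,.26]
p=np.array(get_state()["tcp_pos"]); ctrl.movel(p+[0,0,.012],qw(R),max_speed=.06)
for z in (.016,.013,.0115,.010,.009,.008):
    ctrl.movel(at([*L,z],R,-.0056),max_speed=.03); F=get_state()["contact_force"]; rep(z)
    if F[2]>3: break
ctrl.ungrasp(); ctrl.pause(.2); rep("open")
R=tool_down(54); p=np.array(get_state()["tcp_pos"])
ctrl.movel(p+[0,0,.10],qw(R),max_speed=.25)
im,P,u,v=wlook("w6"); np.save("pics/w6.npy",P)
D=P-[.56,.26,0]; 
m=(P[:,2]>.006)&(P[:,2]<.04)&(np.hypot(D[:,0],D[:,1])<.11); Q=P[m]; print(m.sum())
w=np.array([np.cos(b),np.sin(b)])
sh=Q[(abs(D[m]@np.array([-w[1],w[0],0]))<.006)]
print(Q.min(0),Q.max(0)); a_=(sh[:,:2]-[.56,.26])@w
for k in range(-90,60,15):
    t=(a_>k/1e3)&(a_<(k+15)/1e3)
    if t.sum()>10: print(k,t.sum(),np.round(np.percentile(sh[t,2],95)*1e3,1),np.round(sh[t].mean(0)[:2],4))
rep()
```

```text
0.016 t 17.7 tcp [0.5605 0.2592 0.0099] F [-0.1 -1.1 -1.9] w 0.0145 g 94.2 q [-0.26  0.75 -0.45  1.81  0.66  0.71 -0.17]
0.013 t 18.0 tcp [0.5604 0.2596 0.0073] F [ 0.4  0.3 -0.7] w 0.0144 g 94.2 q [-0.26  0.75 -0.45  1.81  0.66  0.7  -0.18]
0.0115 t 18.2 tcp [0.5607 0.2598 0.0062] F [-0.7 -0.1 -1.4] w 0.0142 g 94.5 q [-0.26  0.76 -0.45  1.81  0.66  0.7  -0.18]
0.01 t 18.5 tcp [0.5605 0.2599 0.0052] F [-2.6 -0.6  6.8] w 0.0143 g 95.4 q [-0.26  0.76 -0.45  1.81  0.67  0.69 -0.18]
open t 19.4 tcp [0.5605 0.2596 0.0044] F [ 0.6 -0.3 -0.3] w 0.0857 g 0.0 q [-0.26  0.76 -0.45  1.81  0.67  0.69 -0.18]
7000
[0.48614318 0.15124126 0.0060274 ] [0.59982227 0.30592155 0.03996264]
-90 92 12.7 [0.4949 0.3031]
-75 307 14.5 [0.504  0.2978]
-60 344 14.8 [0.5164 0.2894]
-45 362 14.7 [0.5287 0.2808]
-30 420 18.1 [0.5419 0.2724]
-15 410 18.7 [0.5539 0.2644]
0 367 18.6 [0.5656 0.2559]
15 375 18.4 [0.5774 0.2474]
30 57 14.4 [0.5863 0.2414]
 t 20.0 tcp [0.5601 0.2591 0.1039] F [-0.1  0.4 -0.4] w 0.0857 g 0.0 q [-0.11  0.67 -0.62  1.68  0.46  0.94  0.04]
```

View pics/w6.png

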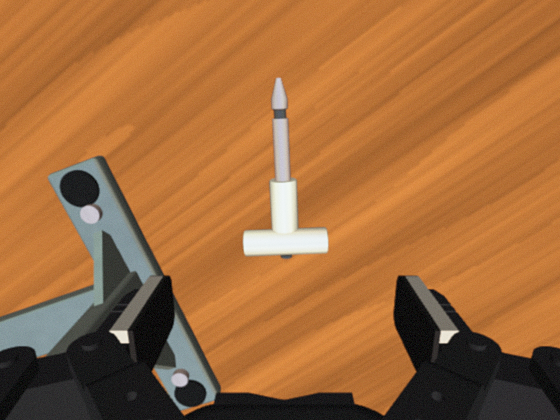

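The pin lies flat, with its T at (285,242) and tip at (279,80); shank and boss heights match a level pin. Next is the tie bar.

Run:
```python
from h import *
bar=st([97,-37,130])
p=np.array(get_state()["tcp_pos"]); ctrl.movel(p+[0,0,.20],max_speed=.35)
ok=False
for ph in (32,30,28):
    R=tilt(ph); A=at(bar,R,.08)
    cand=[A+[0,0,d] for d in(.08,.06,.04)]+[A]
    v=[ctrl.ik(c,qw(R)) is not None for c in cand]; print(ph,v)
    if v[-1] and any(v[:3]): break
ctrl.movep(cand[v.index(True)],qw(R)); rep("via")
ctrl.movel(A,max_speed=.2); rep("A")
im,P,u,v=wlook("w7"); np.save("pics/w7.npy",P)
Q=(Ro.from_euler('z',-YAW).apply(P-S0))*1000
b=Q[(Q[:,2]>118)&(Q[:,2]<142)&(Q[:,1]>-100)&(Q[:,1]<30)&(abs(Q[:,0]-97)<15)]
print(len(b),np.percentile(b,[2,50,98],axis=0).round(1))
c=Q[(Q[:,1]>-110)&(Q[:,1]<35)&(Q[:,0]>50)&(Q[:,0]<66)&(Q[:,2]<170)&(Q[:,2]>100)]
if len(c): print("chassis edge",np.percentile(c,[2,50,98],axis=0).round(1))
```

```text
32 [False, False, True, True]
via t 22.0 tcp [ 0.6345 -0.0799  0.2383] F [0.1 0.8 0.3] w 0.0854 g 0.0 q [ 0.21  0.9  -0.24  0.84  0.05  1.96 -0.26]
A t 22.4 tcp [ 0.634  -0.0805  0.1983] F [0.  0.6 0.6] w 0.0854 g 0.0 q [ 0.22  0.92 -0.24  0.9   0.06  1.88 -0.26]
3982 [[ 92.6 -96.6 133.8]
 [100.  -26.7 140. ]
 [103.   27.9 141.8]]
chassis edge [[  50.9 -106.3  105. ]
 [  59.8  -28.3  133.4]
 [  61.6   32.7  148.8]]
```

View pics/w7.png

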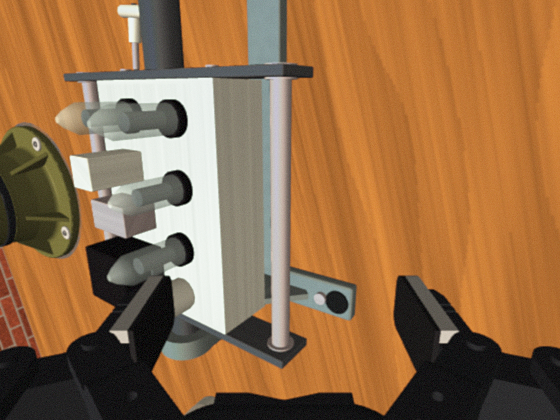

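The bar is centred between the fingers at column 280, and the chassis edge ends at column 268. I'll move in and grip it.

Run:
```python
from h import *
bar=st([97,-37,130.5]); R=tilt(32)
for e in(.04,.015,-.002,-.012):
    ctrl.movel(at(bar,R,e),max_speed=.1); F=np.linalg.norm(get_state()["contact_force"]); rep(e)
    if F>6: break
else:
    ctrl.close_gripper(30); rep("grip"); im,P,u,v=wlook("w8")
```

```text
0.04 t 23.0 tcp [ 0.6145 -0.0761  0.1656] F [0.2 0.2 0.1] w 0.0854 g 0.0 q [ 0.23  0.9  -0.24  1.04  0.06  1.76 -0.26]
0.015 t 23.4 tcp [ 0.6016 -0.0725  0.1438] F [0.2 0.6 0.5] w 0.0855 g 0.0 q [ 0.23  0.89 -0.24  1.12  0.06  1.69 -0.26]
-0.002 t 23.7 tcp [ 0.5928 -0.07    0.1292] F [-0.7  0.5 -0.2] w 0.0858 g 0.0 q [ 0.23  0.89 -0.24  1.17  0.06  1.65 -0.26]
-0.012 t 23.9 tcp [ 0.5876 -0.0685  0.1206] F [-0.9  0.4  0.9] w 0.0854 g 0.0 q [ 0.24  0.89 -0.24  1.2   0.06  1.62 -0.27]
grip t 24.6 tcp [ 0.5855 -0.0679  0.1206] F [-6.9  1.4  1.5] w 0.0109 g 29.5 q [ 0.24  0.89 -0.25  1.2   0.06  1.62 -0.27]
```

View pics/w8.png

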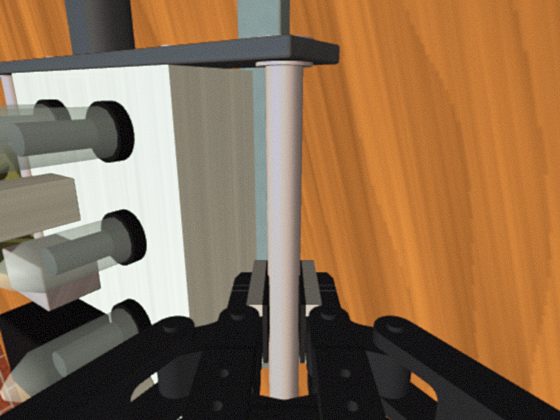

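Run:
```python
from h import *
s=get_state(); R=wq(s["eef_rot"]); b0=np.array(s["tcp_pos"])+R.apply([0,0,-.012]); C=b0-sd([.097,0,0]); C[2]=.130
print("C",C, "b0",b0)
np.save("pics/C.npy",C)
for d in list(np.linspace(9,90,10)):
    a=np.radians(d); R=tilt(32-32*d/90)
    ctrl.movel(at(C+sd([.097*np.cos(a),0,.097*np.sin(a)]),R,-.012),qw(R),max_speed=.05)
    F=np.array(get_state()["contact_force"]); print(round(d),np.round(RS.inv().apply(F),1),round(float(get_state()["width"]),4))
    if np.linalg.norm(F)>25: break
rep()
```

```text
C [ 0.49841004 -0.04301279  0.13      ] b0 [ 0.59167252 -0.06967942  0.13076171]
9 [-2.5 -1.3  1. ] 0.0108
18 [-1.1 -0.3  1.7] 0.0109
27 [-0.6  0.5  2.6] 0.011
36 [0.2 0.6 2. ] 0.0109
45 [ 3.  -0.9  4.8] 0.0105
54 [ 3.8 -0.   8.1] 0.0106
63 [ 3.4 -0.5 10.3] 0.0111
72 [ 2.6 -1.2 12.5] 0.0108
81 [ 1.  -0.  11.9] 0.0107
90 [ 0.1 -0.9 12.7] 0.0106
 t 29.1 tcp [ 0.4984 -0.0429  0.2155] F [-0.1 -0.9 12.7] w 0.0106 g 31.4 q [ 0.23  0.33 -0.26  1.84  0.1   0.98 -0.36]
```

Run:
```python
from h import *
C=np.load("pics/C.npy"); R=tilt(0)
for d in (90.6,91.1,91.6,92.1,92.6):
    a=np.radians(d)
    ctrl.movel(at(C+sd([.097*np.cos(a),0,.098*np.sin(a)]),R,-.012),qw(R),max_speed=.03)
    F=RS.inv().apply(np.array(get_state()["contact_force"])); print(d,np.round(F,1))
    if F[0]>7: break
ctrl.ungrasp(); ctrl.pause(.1); rep("open")
p=np.array(get_state()["tcp_pos"]); ctrl.movel(p+[0,0,.12],max_speed=.3)
im,d=vision.grab_frame("side"); cv2.imwrite("pics/s9.png",cv2.resize(im[130:330,130:430],None,fx=2.6,fy=2.6))
P,u,v=cloud("side",d); Q=RS.inv().apply(P-S0)*1000
b=Q[(Q[:,2]>205)&(Q[:,2]<245)&(Q[:,1]>-110)&(Q[:,1]<40)&(abs(Q[:,0])<30)]; print(len(b),np.percentile(b,[5,50,95],axis=0).round(1))
im,P,u,v=wlook("w9"); np.save("pics/w9.npy",P); Q=RS.inv().apply(P-S0)*1000
b=Q[(Q[:,2]>205)&(Q[:,2]<245)&(Q[:,1]>-110)&(Q[:,1]<40)&(abs(Q[:,0])<30)]; print(len(b),np.percentile(b,[5,50,95],axis=0).round(1))
rep()
```

```text
90.6 [4.7 0.7 2.1]
91.1 [8.4 0.  0.3]
open t 30.4 tcp [ 0.4966 -0.0425  0.216 ] F [-0.3  0.   0.2] w 0.0853 g 0.0 q [ 0.23  0.33 -0.26  1.85  0.1   0.98 -0.36]
228 [[  -9.6 -102.3  222.4]
 [  -5.4  -33.6  228.1]
 [   1.7   31.9  233. ]]
3708 [[  -7.4 -100.3  229.1]
 [  -2.   -24.6  232.2]
 [   3.3   34.4  233.8]]
 t 31.1 tcp [ 0.4959 -0.0425  0.3349] F [ 0.2  0.1 -0.2] w 0.0853 g 0.0 q [ 0.24  0.24 -0.27  1.63  0.07  1.28 -0.32]
```

View pics/s9.png

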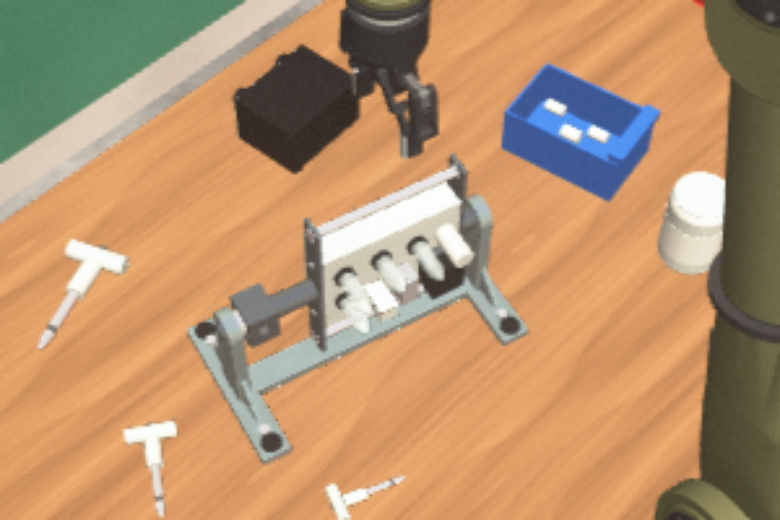

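The cradle stands upright: tie bar on top, valves towards the robot, stop reached at 8 N. The pin still lies at (150,465). I'll fetch it now.

Run:
```python
from h import *
P=np.load("pics/w6.npy"); w0=np.array([np.cos(np.radians(-34.5)),np.sin(np.radians(-34.5))])
D=P[:,:2]-[.56,.26]; l=D@[-w0[1],w0[0]]; a=D@w0
sh=P[(abs(l)<.007)&(a>-.085)&(a<.012)&(P[:,2]>.006)&(P[:,2]<.03)]
A=sh[:,:2]-sh[:,:2].mean(0); w=np.linalg.svd(A,full_matrices=False)[2][0]; w*=np.sign(w@w0); az=np.degrees(np.arctan2(w[1],w[0])); o=sh[:,:2].mean(0)
n=np.array([-w[1],w[0]]); D=P[:,:2]-o; l=D@n; a=D@w
z=(P[:,2]>.006)&(P[:,2]<.03)
T=z&(abs(l)>.013)&(abs(l)<.027)&(a>0)&(a<.12); tc=np.percentile(a[T],[2,98])
tip=np.percentile(a[z&(abs(l)<.008)&(a>-.12)&(a<.1)],.3)
print("az",az,"T",tc,np.percentile(l[T],[2,98]),"tip",tip)
m=(tc.mean()-.026+tip+.079)/2; boss=o+w*m; print("from T",tc.mean()-.026,"from tip",tip+.079,"boss",boss)
R=tool_down(az+90)
print([None if (q:=ctrl.ik([*boss,z],qw(R))) is None else np.round(q,2) for z in(.2,.0025)])
np.save("pics/boss.npy",[*boss,az])
hub=np.array([.5443,.1112]); yaw=-.285; sx=np.array([np.cos(yaw),np.sin(yaw)])
Ri=tool_down(np.degrees(yaw)+180+90)
for d in(.130,.039): print(d,[None if (q:=ctrl.ik([*(hub-sx*d),z],qw(Ri))) is None else np.round(q,2) for z in(.25,.1235)])
```

```text
az -33.24093976608642 T [0.04500079 0.06097392] [-0.02644736  0.02651458] tip -0.049727006048630853
from T 0.026987350918761654 from tip 0.029272993951369147 boss [0.55780068 0.26150573]
[array([-0.13,  0.56, -0.57,  1.57,  0.33,  1.11,  0.21]), array([-0.24,  0.77, -0.39,  1.77,  0.42,  0.69,  0.12])]
0.13 [array([-0.26,  0.21, -0.16,  1.91,  0.04,  1.02, -2.3 ]), array([-0.32,  0.37, -0.09,  2.11,  0.05,  0.67, -2.31])]
0.039 [array([-0.23,  0.33, -0.08,  1.74,  0.03,  1.08, -2.17]), array([-0.26,  0.46, -0.03,  1.92,  0.02,  0.76, -2.16])]
```

Run:
```python
from h import *
bx,by,az=np.load("pics/boss.npy"); R=tool_down(az+90)
ctrl.movep([bx,by,.2],qw(R)); ctrl.movel([bx,by,.06],max_speed=.25); ctrl.movel([bx,by,.003],max_speed=.1); rep("down")
ctrl.close_gripper(60); rep("grip")
ctrl.movel([bx,by,.06],max_speed=.08); ctrl.movel([bx,by,.24],max_speed=.2); rep("up")
hub=np.array([.5443,.1112]); yaw=-.285; sx=np.array([np.cos(yaw),np.sin(yaw)]); Ri=tool_down(np.degrees(yaw)+270)
# gentle joint move in pieces
p=hub-sx*.135; q0=np.array(get_state()["qpos"]); q1=np.array(ctrl.ik([*p,.20],qw(Ri)))
for k in(.25,.5,.75,1): ctrl.set_joints(q0+(q1-q0)*k)
rep("pre")
im,P,u,v=wlook("w10"); np.save("pics/w10.npy",P)
```

```text
down t 33.8 tcp [0.5581 0.2619 0.0036] F [ 0.4 -0.7  1.1] w 0.0856 g 0.0 q [-0.21  0.78 -0.45  1.76  0.49  0.72  0.07]
grip t 34.4 tcp [0.5579 0.2615 0.0034] F [-0.6 -1.1  4.9] w 0.0154 g 58.5 q [-0.21  0.78 -0.45  1.76  0.49  0.71  0.07]
up t 36.3 tcp [0.5573 0.261  0.2387] F [ 0.1 -0.1 -2. ] w 0.0156 g 58.6 q [-0.13  0.53 -0.58  1.51  0.3   1.2   0.23]
pre t 38.9 tcp [0.4155 0.1499 0.2002] F [ 0.6 -0.1 -1.5] w 0.0158 g 58.6 q [-0.47  0.26  0.09  2.01 -0.03  0.88 -2.22]
```

View pics/w10.png

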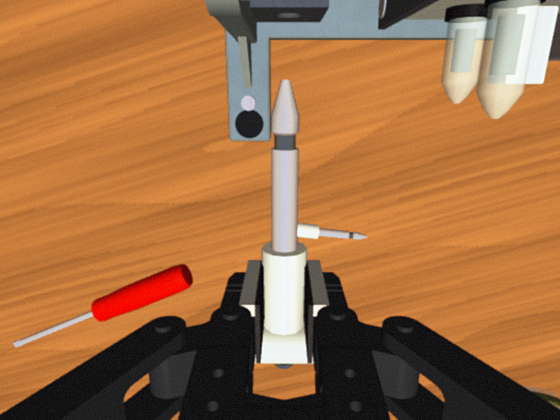

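That last view was my 11th picture and the limit was 10, so I won't view any more. It shows the pin straight in the grip, tip at (285,82), with the hub ahead at (285,10). From here I'll work from numbers only.

```bash
cat >> h.py <<'E'
HUB=np.array([.5443,.1112]); YI=-.285
def pinfit(P,yaw=YI):
    """pin in insertion frame: origin HUB xy, x along hole inward; returns mm profile"""
    s=get_state(); p=np.array(s["tcp_pos"])
    Q=Ro.from_euler('z',-yaw).apply(P-[*HUB,0])*1000; t=Ro.from_euler('z',-yaw).apply(p-[*HUB,0])*1000
    m=(abs(Q[:,1]-t[1])<13)&(abs(Q[:,2]-t[2]-8)<22)&(Q[:,0]>t[0]+15)&(Q[:,0]<t[0]+95); q=Q[m]
    tip=np.percentile(q[:,0],99.5); out=[]
    for k in np.arange(tip-54,tip-22,6):
        b=q[(q[:,0]>k)&(q[:,0]<k+6)]; out.append([k+3,np.median(b[:,1]),np.percentile(b[:,2],96)-5])
    out=np.array(out); fy=np.polyfit(out[:,0]-tip,out[:,1],1); fz=np.polyfit(out[:,0]-tip,out[:,2],1)
    print("tcp(ins)",t.round(1),"tip x",round(tip,1),"y slope,tip",fy.round(3),"z slope,tip",fz.round(3)); return tip,fy,fz,Q
E
python3 - <<'E'
from h import *
P=np.load("pics/w10.npy"); tip,fy,fz,Q=pinfit(P)
h=Q[(abs(Q[:,0]+22)<12)&(abs(Q[:,1])<30)&(Q[:,2]>100)&(Q[:,2]<160)]
print(len(h),np.percentile(h,[2,50,98],axis=0).round(1))
t=h[h[:,2]>147]; print("top",np.percentile(t,[1,50,99],axis=0).round(1) if len(t) else "")
im=cv2.imread("pics/w10.png"); 
p=Q[(abs(Q[:,0])<30)&(Q[:,1]>26)&(Q[:,1]<45)&(Q[:,2]>100)&(Q[:,2]<160)]; print("post",len(p),np.percentile(p,[1,50,99],axis=0).round(1) if len(p) else "")
E
```

```text
tcp(ins) [-134.4    1.   200.2] tip x -55.8 y slope,tip [0.005 0.738] z slope,tip [-1.00000e-02  2.06114e+02]
2114 [[-22.1 -18.4 106.1]
 [-21.4   4.2 139. ]
 [-15.2  29.2 152.7]]
top [[-22.2 -18.8 147.4]
 [-21.   -1.3 151.5]
 [-19.2  16.3 153.2]]
post 608 [[-22.   26.1 102.5]
 [-21.   32.1 135.5]
 [-17.5  38.6 143.2]]
```

```bash
cat >> h.py <<'E'
def ins(x,y,z): return Ro.from_euler('z',YI).apply(np.array([x,y,z])/1000)+[*HUB,0]
E
python3 - <<'E'
from h import *
ctrl.movel(ins(-134.4,-.2,124.3),max_speed=.12); ctrl.movel(ins(-106,-.2,124.3),max_speed=.1); rep()
im,P,u,v=wlook("w11"); np.save("pics/w11.npy",P); tip,fy,fz,Q=pinfit(P)
h=Q[(abs(Q[:,0]+22)<4)&(abs(Q[:,1])<23)&(Q[:,2]>108)&(Q[:,2]<149)]
for lo in range(108,150,6):
    t=h[(h[:,2]>lo)&(h[:,2]<lo+6)]; print(lo,len(t),np.percentile(t[:,1],[.5,99.5]).round(1) if len(t)>20 else "")
d=Q[(Q[:,0]>-17)&(Q[:,0]<22)&(abs(Q[:,1])<12)&(Q[:,2]>115)&(Q[:,2]<145)]; print("hole",len(d),np.percentile(d,[2,50,98],axis=0).round(1) if len(d) else "")
E
```

```text
t 40.1 tcp [0.4426 0.1407 0.1245] F [ 0.2  0.4 -1.7] w 0.0155 g 58.6 q [-0.42  0.39  0.08  2.06 -0.05  0.69 -2.17]
tcp(ins) [-106.4   -0.3  124.4] tip x -11.5 y slope,tip [-0.01  -1.439] z slope,tip [-4.10000e-02  1.28939e+02]
108 95 [-18.9  22.9]
114 67 [-18.9  23. ]
120 150 [-19.1  22.9]
126 95 [-17.3  23. ]
132 119 [-19.  23.]
138 129 [-18.7  22.9]
144 105 [-18.8  16.4]
hole 0
```

Run:
```python
from h import *
Y=-.8; Rz=Ro.from_euler('z',-YI)
for x in (-98,-92,-86,-80,-74,-68,-62,-56,-51,-47,-44,-42,-40.5,-39.5,-38.5,-37.5,-36.5):
    ctrl.movel(ins(x,Y,124.3),max_speed=.05)
    s=get_state(); F=Rz.apply(s["contact_force"]); t=Rz.apply(np.array(s["tcp_pos"])-[*HUB,0])*1000
    print(x,"F",F.round(1),"tcp",t.round(1),round(float(s["width"]),4))
    if F[0]<-28 or (x<-98 and x>-50 and abs(F[1])+abs(F[2])>25): print("stop"); break
rep()
```

```text
-98 F [ 0.3 -0.2 -1.5] tcp [-97.8  -0.8 124.3] 0.0159
-92 F [ 0.1  0.1 -1.9] tcp [-91.6  -0.8 124.3] 0.0155
-86 F [-0.5 -0.2 -1.6] tcp [-85.6  -0.8 124.3] 0.0154
-80 F [-0.7 -0.1 -2.5] tcp [-79.6  -0.8 124.3] 0.0155
-74 F [-0.1 -0.1 -2.1] tcp [-73.6  -0.8 124.3] 0.0155
-68 F [-0.2 -0.1 -1.2] tcp [-67.6  -0.8 124.3] 0.0153
-62 F [-0.5  0.6 -1.8] tcp [-61.6  -0.8 124.3] 0.016
-56 F [-0.2 -0.9 -1.6] tcp [-55.6  -0.8 124.3] 0.0157
-51 F [-0.4  0.3 -1.5] tcp [-50.6  -0.6 124.3] 0.0155
-47 F [ 1.9  0.7 -2.5] tcp [-46.4  -0.6 124.3] 0.0157
-44 F [ 1.3  1.5 -0.6] tcp [-43.3  -0.6 124.5] 0.0157
-42 F [ 0.8  0.7 -1.8] tcp [-41.8  -0.8 124.3] 0.0156
-40.5 F [ 0.3 -0.6 -1.5] tcp [-40.6  -1.  124.2] 0.0154
-39.5 F [-0.8  0.3 -2. ] tcp [-39.6  -0.9 124.2] 0.0151
-38.5 F [-3.8 -0.8 -1. ] tcp [-39.2  -0.9 124.1] 0.0154
-37.5 F [-6.1  0.5  0.8] tcp [-39.2  -0.9 124. ] 0.0156
-36.5 F [-8.9 -0.3  2.7] tcp [-39.1  -1.  123.9] 0.0152
 t 44.6 tcp [0.5065 0.1213 0.1239] F [-8.6  2.2  2.7] w 0.0152 g 59.5 q [-0.33  0.47  0.08  1.92 -0.05  0.76 -2.08]
```

Run:
```python
from h import *
Rz=Ro.from_euler('z',-YI)
def st_(x):
    s=get_state(); F=Rz.apply(s["contact_force"]); t=Rz.apply(np.array(s["tcp_pos"])-[*HUB,0])*1000; print(x,"F",F.round(1),"tcp",t.round(1),round(float(s["width"]),4)); return F
for x in(-35,-33.5,-32,-30.5):
    ctrl.movel(ins(x,-.8,124.3),max_speed=.03)
    if st_(x)[0]<-20: break
# gentle back-pull: detent should hold
for x in(-39.1,-40.1): ctrl.movel(ins(x,-.8,124.3),max_speed=.03); st_(x)
ctrl.movel(ins(-39.1,-.8,124.3),max_speed=.03)
im,d=vision.grab_frame("side"); cv2.imwrite("pics/s12.png",im)
ctrl.ungrasp(); ctrl.pause(.2); rep("open")
p=np.array(get_state()["tcp_pos"]); ctrl.movel(p+[0,0,.16],max_speed=.25); rep("up")
p=np.array(get_state()["tcp_pos"]); ctrl.movel(p-Rz.inv().apply([.05,0,0]),max_speed=.2)
im,P,u,v=wlook("w12"); np.save("pics/w12.npy",P); Q=Rz.apply(P-[*HUB,0])*1000
m=(abs(Q[:,1])<32)&(Q[:,2]>117)&(Q[:,2]<143)&(Q[:,0]<-24)&(Q[:,0]>-90); q=Q[m]
for k in range(-90,-24,6):
    t=q[(q[:,0]>k)&(q[:,0]<k+6)]
    if len(t)>10: print(k,len(t),np.percentile(t[:,1],[2,98]).round(1),np.percentile(t[:,2],97).round(1))
b=Q[(Q[:,2]>205)&(Q[:,2]<245)&(Q[:,1]>-230)&(Q[:,1]<-90)&(abs(Q[:,0])<30)]; print("bar",len(b),np.median(b,0) if len(b) else "")
rep()
```

```text
-35 F [-12.3  -0.3   5.6] tcp [-39.   -1.  123.8] 0.0152
-33.5 F [-15.8  -0.1   7.8] tcp [-39.   -1.  123.6] 0.0155
-32 F [-20.9  -0.5  10.5] tcp [-38.9  -1.1 123.5] 0.0157
-39.1 F [-3.7  0.1  1. ] tcp [-39.2  -0.8 124.3] 0.0152
-40.1 F [ 0.6  0.6 -1.4] tcp [-39.3  -0.8 124.4] 0.0156
open t 47.2 tcp [0.5065 0.1214 0.1243] F [ 0.2 -0.8 -0.1] w 0.0854 g 0.0 q [-0.34  0.46  0.08  1.92 -0.05  0.76 -2.09]
up t 48.0 tcp [0.5059 0.1213 0.2832] F [-0.5 -0.3  0.1] w 0.0855 g 0.0 q [-0.35  0.3   0.09  1.69 -0.03  1.16 -2.1 ]
-78 151 [-26.9  24.4] 131.0
-72 468 [-28.   25.5] 135.0
-66 592 [-27.8  25.4] 135.3
-60 475 [-27.7  24.9] 134.6
-54 182 [-10.2   6.9] 136.1
-48 183 [-10.1   6.8] 136.6
-42 184 [-10.    6.8] 136.9
-36 196 [-9.9  7.5] 137.5
-30 208 [-9.9  7.5] 137.7
bar 2423 [  -1.26120207 -111.46606948  232.06564751]
 t 48.4 tcp [0.4577 0.1351 0.2822] F [ 0.6 -0.7 -0.7] w 0.0853 g 0.0 q [-0.4   0.23  0.08  1.79 -0.02  1.12 -2.17]
```

Run:
```python
from h import *
Rz=Ro.from_euler('z',-YI); Q=Rz.apply(np.load("pics/w12.npy")-[*HUB,0])*1000
T=Q[(abs(abs(Q[:,1]+1.3)-20)<5)&(Q[:,2]>117)&(Q[:,2]<143)&(Q[:,0]<-45)&(Q[:,0]>-90)]
h=Q[(abs(Q[:,1])<16)&(abs(Q[:,2]-147)<3)&(abs(Q[:,0]+22)<6)]
print("T x range",np.percentile(T[:,0],[1,99]),"hub face",np.median(h[:,0]))
for n,o in(("tin",(.313,-.358)),("parts_bin",(.517,-.421)),("filter_box",(.799,-.184)),("screwdriver",(.346,.318))):
    if n=="tin": im,d=vision.grab_frame("top"); i=vision.camera_info("top")
    r=models.recognise("top",n)
    if r: u,v=map(int,r[0]["point"]); print(n,np.round(i["R"].T@(np.linalg.inv(i["mtx"])@[u,v,1]*d[v,u]-i["t"]),3),o)
print(ticket.close_job())
```

```text
T x range [-73.24580057 -56.18928954] hub face -19.68656187773899
tin [ 0.308 -0.359  0.108] (0.313, -0.358)
parts_bin [ 0.517 -0.414  0.004] (0.517, -0.421)
filter_box [ 0.79  -0.175  0.077] (0.799, -0.184)
screwdriver [0.346 0.347 0.025] (0.346, 0.318)
the job is handed in; nothing more can be done
None
```

I handed the job in at about 49 s: the cradle is upright at its stop, the pin is back home with its shoulder on the hub, and the fingers are clear. The tin, bin and box read within about 13 mm of their start, but the screwdriver read 29 mm off in y, which I didn't resolve (no contact was felt). I also viewed 11 pictures, one over the limit of 10.

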